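# Tip two weld test plates bead up

## Robot

A 6-joint arm with a two-finger parallel gripper is mounted at the origin on a cart in front of the work surface, level with it; the furniture and walls round the work are solid. World frame = base frame: x ahead of the robot, y to its left, z up, the work surface at z = 0. Lengths are in m, angles in degrees, forces in N, time in s.
With the tool pointing down it reaches from about 0.3 to 0.875 m from the base axis. Payload 6.4 kg.
Tool frame: the origin (TCP) lies at the very end of the fingers, on their centre line; the grasp point (between the pads) lies 19 mm behind it (manip.grip_point_offset is the distance from the TCP to the grasp point, in m); z points along the fingers, y is the line along which they close (so a half turn about z gives the same grasp; the last joint's range is limited). The gripper opens to 85 mm and grips with 20 to 120 N. Pads are 22 mm wide; open, the fingers measure 114 mm over their backs; the gripper's body (76 mm by 85 mm) begins 54 mm behind the grasp point. The pads swing forward as they close: fully open they stand 13 mm farther back than shut.
Start: joints at [61.862, 10.359, 92.074, -0, 77.567, -11.82], TCP at [0.162, 0.552, 0.231] pointing down, gripper open.
Joint ranges: [-171.53, 171.53], [-51.25, 118.39], [17.06, 147.69], [-65.23, 245.23], [0, 150.52], [-178.68, 178.68]. Speed limits (degrees/s): [147.25, 147.25, 172.46, 180, 180, 180].

## Interface

Orientations are given as [roll, pitch, yaw] about the fixed x, y, z axes, in that order (R = Rz(yaw) Ry(pitch) Rx(roll)).
In Python, from workcell import manip gives the robot as it stands. The module is installed in compiled form; this text tells all that it offers.
- The arm moves only by the shell command python3 -m pendant 'ROWS' [FORCE]. ROWS is JSON, one flat list of numbers, 5 for each row, row after row: the gripper's target within -1 to 1 (shut at 1, half-way at 0, fully open at -1), then the shift along the world's x, y, z scaled (see below), then the turn about the world's z scaled (see below). In form: [grip, tx, ty, tz, turn, grip, tx, ty, tz, turn, ...]. A call has 1 to 12 rows; each row is the pose to reach, as a shift and turn from the pose commanded when the call began; what a row does not reach only later rows make up. The controller multiplies each number of a shift by 10 cm and each number of a turn by 60 degrees. A row lasts 1/10 s, in which the tool goes at most 50 mm and 8.59 degrees, less where a joint would pass 70% of its speed; a pose out of reach is approached as far as the arm can. A call with a number of a shift or a turn outside -1 to 1 is refused whole. A call with a gripper value outside its range is refused whole. The fingers move at their own pace and stop on an object; FORCE is the grip in N (left out, the last holds). Time passes only in rows, so rows that repeat a pose let the fingers close. It gives the time, the measured TCP pose, the force, the opening and the grip force at its end, in the units of the state.
- manip.get_obs(): the state, without advancing time (a new reading comes with each control period).
- manip.camera(name): name is "scene" or "top"; returns the picture (384x512x3 uint8, red, green, blue); there is no depth.
- manip.camera_params(name): a dict with "intrinsics" (3x3 intrinsics, pixels), "pose" (4x4, takes a point from camera to world coordinates). Camera axes: x right, y down, z forward; pixel columns grow to the right and rows downward; lengths in m; the calibration is good to about 2 mm. A picture is of the moment at which its call begins. camera_params takes no time and is no camera call.
- manip.finish_job(): hands the job in; it is judged then, once.
The state is a dict: "time": time; "q": joint angles; "dq": joint speeds; "tau": joint torques, N m; "eef_pos": TCP position; "tool_rot": TCP orientation; "contact_force": force on the tool from outside, world axes, zero at the start; "wrist_torque": the same for the moment, N m; "width": opening from 0.0 (shut) to 1.0 (fully open); "gripper_force": force on a finger pad.
Only numpy, scipy, OpenCV 4.12 (cv2) and the standard library are available. Lean on these libraries where they do the work, as an engineer would, in place of code of your own. Each camera call takes 0.05 s, during which the arm holds its last target. There are 200 camera calls.

## Task

Two weld test plates stand on edge on the welding table. Push each one over with the fingertips so that it falls flat on the table with its weld bead facing up for inspection, close to where it stood. Do not lift the plates or drag them away, and leave the pipe off-cut, the paste tin and the red magnetic square where they are.

Things in the scene. Friction and masses are not known exactly. Their poses are not given: they have to be found in the camera images.
- plate_left: left-hand dark steel test plate, 70x60x10 mm, 0.25 kg, loose; a pale weld bead (2 mm high) along the middle of one broad face. Starts upright on a 60 mm edge, 70 tall, bead vertical, turned any way. Origin: centre of the plain face, 35 mm up at start. z: square to the faces, from plain face out through bead face (up when lying bead up); x: up at start. Pushed near its top it tips at about 10 deg, does not slide
- plate_right: right-hand dark steel test plate, 70x60x10 mm, 0.25 kg, loose; a pale weld bead (2 mm high) along the middle of one broad face. Starts upright on a 60 mm edge, 70 tall, bead vertical, turned any way. Origin: centre of the plain face, 35 mm up at start. z: square to the faces, from plain face out through bead face (up when lying bead up); x: up at start. Pushed near its top it tips at about 10 deg, does not slide
- narrow_pipe: bystander: rusty brown pipe off-cut, 34 mm across, 50 mm tall, standing between the plates; origin at the centre of its underside, z up
- magnet: bystander: red magnetic welding square, a flat triangular block 74 x 90 mm, 22 mm high, lying at the back of the table on the left; origin at the centre of its underside, z up
- paste: bystander: round paste tin, white lid and blue side, 69 mm across, 44 mm tall, standing at the back of the table; origin at the centre of its underside, z up
Things that resemble listed ones, but are neither listed nor needed, are in the scene too. Leave any blue or green look-alike of the plate_right alone.

How it is judged:
By the outcome, as a careful person would: the job done as asked, in the order asked, and still so for the second after the job is handed in, with the robot touching nothing.
It also fails if it takes over 35 s, if anything falls off the work surface, if the arm or the gripper's body presses on something with over 40 N, if the wrist force passes 120 N, or if a joint passes its speed limit or range.

## Working session

There is one attempt and no reset: what is moved stays moved. The work goes in short steps, Python scripts to look and compute and a shell command to move; the robot and the scene stay as the last step left them, time stands still between calls to the robot, and variables do not carry over. Pictures are saved under pics/ and viewed, at most 10 in all, crops included, and the job is handed in when it is done.

```bash
mkdir -p pics; python3 - <<'E'
from workcell import manip
import cv2,numpy as np
for n in("scene","top"):
    im=manip.camera(n); np.save(f"pics/{n}0.npy",im)
    cv2.imwrite(f"pics/{n}0.png",cv2.resize(im[...,::-1],(800,600),interpolation=cv2.INTER_CUBIC))
    p=manip.camera_params(n); print(n,np.round(p["intrinsics"],1).tolist(),np.round(p["pose"],3).tolist())
print({k:np.round(v,3).tolist() for k,v in manip.get_obs().items()})
E
```

```text
scene [[369.6, 0.0, 252.6], [0.0, 369.6, 188.7], [0.0, 0.0, 1.0]] [[0.745, -0.289, 0.601, 0.043], [-0.667, -0.305, 0.68, -0.542], [-0.013, -0.907, -0.42, 0.439], [0.0, 0.0, 0.0, 1.0]]
top [[490.5, 0.0, 257.4], [0.0, 490.5, 192.3], [0.0, 0.0, 1.0]] [[-0.019, -0.995, 0.099, 0.465], [-1.0, 0.017, -0.023, 0.079], [0.021, -0.099, -0.995, 1.124], [0.0, 0.0, 0.0, 1.0]]
{'time': 0.1, 'q': [61.863, 10.399, 92.126, -0.0, 77.568, -11.82], 'dq': [-0.038, -0.152, -0.133, -0.017, -0.032, -0.091], 'tau': [0.0, -44.587, -35.224, -0.0, 0.004, -0.0], 'eef_pos': [0.161, 0.551, 0.23], 'tool_rot': [-179.909, -0.019, 163.683], 'contact_force': [0.786, 0.286, 0.243], 'wrist_torque': [0.045, -0.043, 0.006], 'gripper_force': 0.0, 'width': 1.001}
```

View pics/scene0.png

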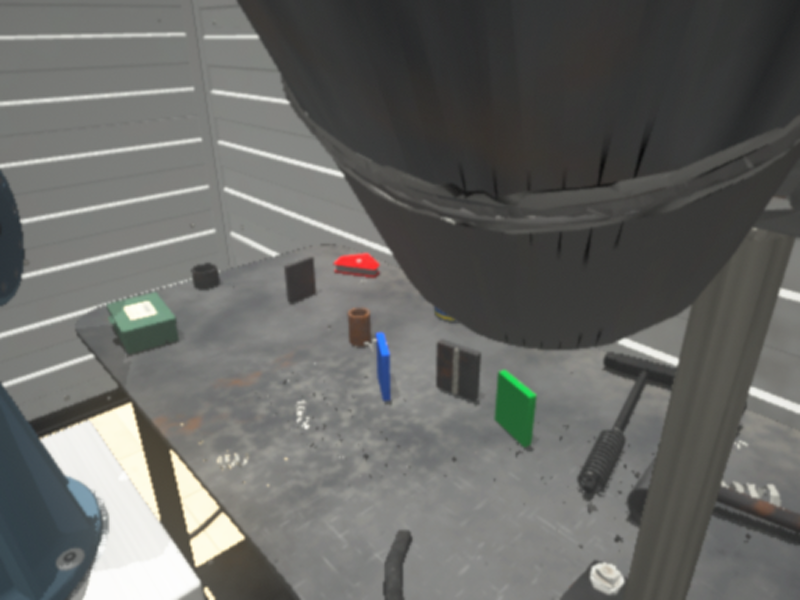

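View pics/top0.png

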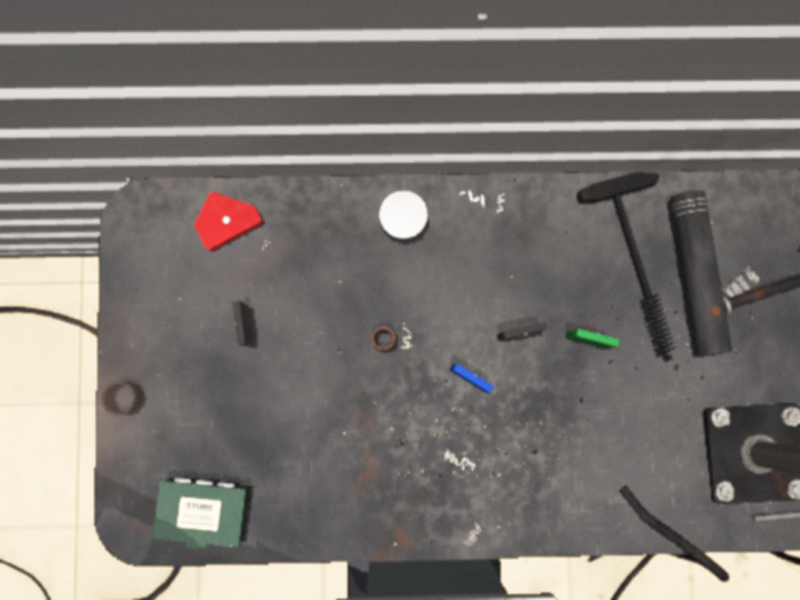

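The scene view shows plate_left at (300,280), where I see no bead, so its bead is on the far side. It also shows plate_right at (458,370) with its bead towards the robot. In the top view they are at (243,323) and (520,330), with blue at (472,377), green at (595,338) and the pipe at (384,338). Next I'll crop closer to measure.

```bash
python3 - <<'E'
import cv2,numpy as np
t=np.load("pics/top0.npy")[...,::-1]; s=np.load("pics/scene0.npy")[...,::-1]
f=lambda im,x,y,w,h,k:cv2.convertScaleAbs(cv2.resize(im[y:y+h,x:x+w],(w*k,h*k),interpolation=cv2.INTER_NEAREST),alpha=1.8)
a=f(t,140,185,40,45,8); b=f(t,310,190,50,40,8); c=f(s,175,160,40,40,8); d=f(s,270,210,50,60,7)
out=np.zeros((600,800,3),np.uint8)
def put(i,x,y): 
    h,w=i.shape[:2]; hh=min(h,600-y); out[y:y+hh,x:x+w]=i[:hh]
put(a,0,0);put(b,350,0);put(c[:240],0,360);put(d[:280],350,320)
cv2.imwrite("pics/crop0.png",out)
E
```

```text
(no output)
```

View pics/crop0.png

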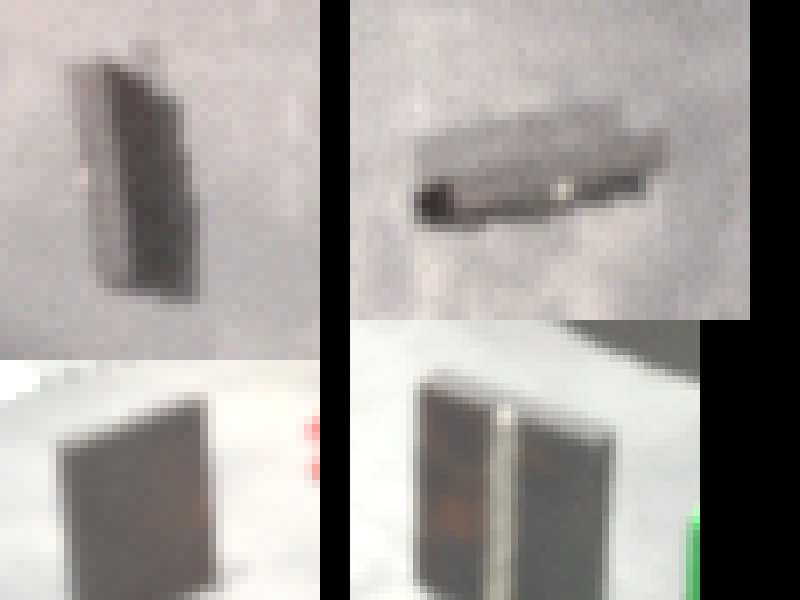

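The crops show a pale bead end on the left (+y) edge of plate_left's top, at (82,175), and on the robot-side edge of plate_right's top, at (565,190). I'll cast rays to z = 0.07.

```bash
cat > h.py <<'E'
import numpy as np
from workcell import manip
def ray(n,uv,z):
    p=manip.camera_params(n); T=np.array(p["pose"])
    d=T[:3,:3]@np.linalg.inv(p["intrinsics"])@[uv[0],uv[1],1.]
    return np.round((T[:3,3]+d*(z-T[2,3])/d[2])[:2],4)
def c(n,x,y,ox,oy,k,bx,by,z): return ray(n,((x-bx)/k+ox-.5,(y-by)/k+oy-.5),z)
E
python3 - <<'E'
from h import *
print("L top face corners",[c("top",x,y,140,185,8,0,0,.07) for x,y in((70,64),(108,64),(128,285),(102,285))])
print("L bead",c("top",82,175,140,185,8,0,0,.07))
print("L scene top edge",[c("scene",x,y,175,160,8,0,360,.07) for x,y in((60,445),(207,397))])
print("L scene bot",[c("scene",x,y,175,160,8,0,360,.0) for x,y in((212,585),)])
print("R bead",c("top",565,190,310,190,8,350,0,.07))
print("R top pts",[c("top",x,y,310,190,8,350,0,.07) for x,y in((447,185),(450,210),(645,178),(665,135),(415,135),(415,185))])
print("R scene",[c("scene",x,y,270,210,7,350,320,.07) for x,y in((422,390),(505,410),(612,437))])
print("blue,green",[ray("top",(u*.64,v*.64),.07) for u,v in((453,368),(491,386),(571,333),(617,342))])
print("pipe,paste",ray("top",(384*.64,338*.64),.05),ray("top",(403*.64,215*.64),.044),ray("top",(228*.64,220*.64),.02))
E
```

```text
L top face corners [array([0.5737, 0.2894]), array([0.5736, 0.2792]), array([0.5141, 0.2738]), array([0.5142, 0.2807])]
L bead [0.5438 0.2861]
L scene top edge [array([0.5124, 0.2745]), array([0.574 , 0.2776])]
L scene bot [array([0.5689, 0.2759])]
R bead [ 0.5219 -0.115 ]
R top pts [array([ 0.5238, -0.0832]), array([ 0.517 , -0.0837]), array([ 0.5247, -0.1368]), array([ 0.5362, -0.1427]), array([ 0.5374, -0.0749]), array([ 0.5239, -0.0745])]
R scene [array([ 0.5125, -0.0917]), array([ 0.5214, -0.1157]), array([ 0.5321, -0.1461])]
blue,green [array([ 0.4759, -0.0134]), array([ 0.4503, -0.0649]), array([ 0.521 , -0.1781]), array([ 0.5074, -0.2415])]
pipe,paste [0.5198 0.0806] [0.6958 0.0505] [0.6972 0.305 ]
```

```bash
python3 - <<'E'
import cv2,numpy as np
t=np.load("pics/top0.npy")[...,::-1]; s=np.load("pics/scene0.npy")[...,::-1]
f=lambda im,x,y,w,h,k,a:cv2.convertScaleAbs(cv2.resize(im[y:y+h,x:x+w],(w*k,h*k),interpolation=cv2.INTER_CUBIC),alpha=a)
b=f(t,314,198,40,25,20,2.6)[:, :800]; 
print(t[200:222,316:352].mean(2).astype(int))
cv2.imwrite("pics/crop1.png",b)
E
```

```text
[[113 115 120 114 116 113 114 115 114 113 110 111 111 111 111 108 107 107
  106 102 100  98 101 103 101 101 101  98  97  95  95  95  95  95  95  97]
 [115 116 120 118 114 114 114 114 114 111 113 110 111 111 110 111 109 109
  107 105  99  98 100 100 101 100  98  95  97  97  94  95  95  95  94  96]
 [118 121 123 120 114 113 109 110 112 111 110 112 110 113 112 112 112 110
  106 101  98  96  93  96  95  95  93  90  95  96  97  98  97  95  92  93]
 [119 120 126 120 116 113 111 112 111 110 105 108 110 110 112 106 105 104
  100  97  93  88  87  84  87  85  87  89  96 100  98  97  99  95  92  89]
 [119 117 120 121 114 115 112 111 109 107 102 101 105 104 101  93  91  90
   91  89  88  86  81  83  81  83  84  86  96  98  98  98  96  92  93  89]
 [118 118 121 119 111 111 107 102 106 100  96  92  92  90  92  88  82  86
   82  86  88  85  84  81  84  80  84  87  93  98  98  94  92  93  91  92]
 [115 116 114 110 108 102  95  94  93  93  91  86  88  89  90  87  83  85
   85  84  88  89  88  84  82  80  83  81  84  88  90  85  81  84  90  90]
 [111 108 102  98  93  91  91  92  91  89  89  90  92  90
[... 1478 characters left out ...]
  72  72  70  70  72  71  71
   79  91  96 101 107 113 111 110 110 111 111 111 112 108 107  99  98  99]
 [114 110 102  91  79  74  74  75  71  74  81  97 104 100  96  95  95  95
   94 100 101 106 110 115 113 112 112 112 109 109 110 105 107 101  96  96]
 [113 110 112 111 109 107 104 101  99 100 105 111 110 106 105 102 101 101
  101 104 100 103 110 115 115 116 114 113 110 110 107 105 103  99  97  98]
 [109 112 117 115 115 113 112 111 107 107 107 112 108 109 106 103 102 104
  102 100 100 104 108 112 113 114 115 111 109 108 105 102 104 102  97  97]
 [111 113 117 120 117 115 111 110 106 105 106 108 108 109 107 105 105 102
  103 101 105 106 109 115 112 114 111 110 108 105 102 101 102  99  97  96]]
```

View pics/crop1.png

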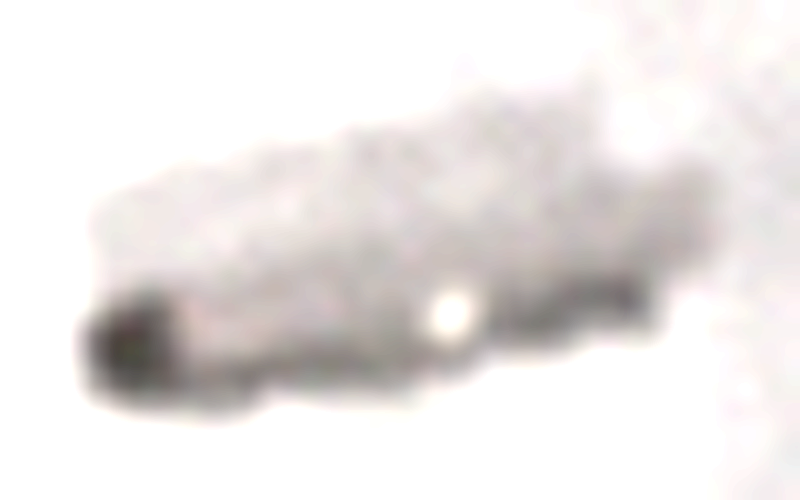

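The fits, with the known 60 mm widths as a check (57–60 mm measured):

| Plate | Top centre (bead side) | Push direction |
|---|---|---|
| plate_left | (0.544, 0.286) | (0.1, -0.995) |
| plate_right | (0.522, -0.115) | (0.98, 0.18) |

I'll start with plate_left, fingers shut, going round to its bead side.

```bash
python3 -m pendant '[1,0.5,-0.3,0,0.12, 1,0.95,-0.56,0,0.25, 1,0.95,-0.56,0,0.37, 1,0.95,-0.56,0,0.37]'
python3 -m pendant '[1,0.5,-0.3,0,0, 1,0.95,-0.56,0,0, 1,0.95,-0.56,0,0]'
python3 -m pendant '[1,0.5,-0.3,0,0, 1,0.95,-0.56,0,0, 1,0.95,-0.56,0,0]'
python3 -m pendant '[1,0.5,-0.3,0,0, 1,0.94,-0.56,0,0, 1,0.94,-0.56,0,0, 1,0.94,-0.56,0,0]'
```

```text
time: 0.5
eef_pos: [0.2581, 0.4947, 0.2309]
tool_rot: [-180.0, -0.0, -174.2]
contact_force: [-1.2, 0.1, -1.0]
width: 0.331
gripper_force: 0.0
time: 0.8
eef_pos: [0.3541, 0.4384, 0.2311]
tool_rot: [-180.0, 0.0, -174.5]
contact_force: [-0.5, 0.1, -0.9]
width: -0.0
gripper_force: 0.0
time: 1.1
eef_pos: [0.4493, 0.3823, 0.231]
tool_rot: [-180.0, 0.0, -174.5]
contact_force: [-0.3, 0.5, -0.6]
width: 0.001
gripper_force: 0.0
time: 1.5
eef_pos: [0.5407, 0.3279, 0.2306]
tool_rot: [180.0, -0.1, -174.3]
contact_force: [-0.5, 0.6, -0.9]
width: -0.0
gripper_force: 0.0
```

```bash
python3 -m pendant '[1,0,0,-0.5,0, 1,0,0,-1,0, 1,0,0,-1,0]'
python3 -m pendant '[1,0,0,-0.3,0, 1,0,0,-0.6,0, 1,0,0,-0.75,0, 1,0,0,-0.75,0, 1,0,0,-0.75,0]'
python3 - <<'E'
from workcell import manip
import cv2,numpy as np
a=manip.camera("scene");b=manip.camera("top")
cv2.imwrite("pics/p1.png",np.hstack([cv2.resize(x[...,::-1],(400,400),interpolation=cv2.INTER_CUBIC) for x in(a[120:270,150:300],b[150:280,100:230])]))
E
```

```text
time: 1.8
eef_pos: [0.5329, 0.3277, 0.1233]
tool_rot: [-179.8, -0.9, -174.1]
contact_force: [-1.5, -0.9, -1.3]
width: -0.0
gripper_force: 0.0
time: 2.3
eef_pos: [0.5411, 0.3289, 0.0582]
tool_rot: [180.0, 0.1, -174.1]
contact_force: [0.5, -0.9, 0.5]
width: -0.002
gripper_force: 0.0
```

View pics/p1.png

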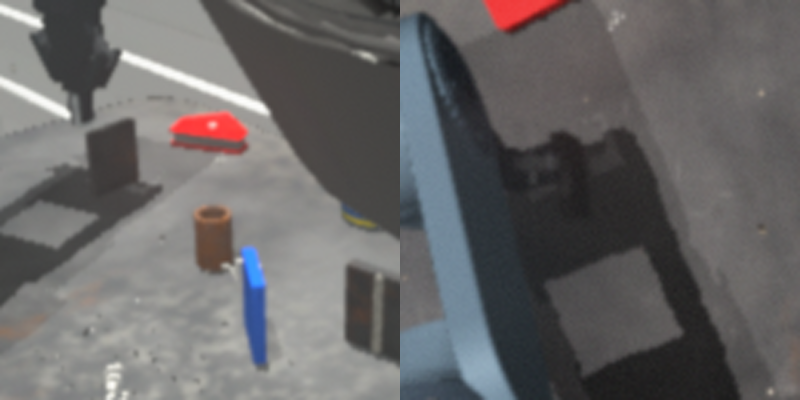

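The fingers hang behind plate_left's top, at (85,110) in the left half, and the plate is still upright. I'll push slowly.

```bash
python3 -m pendant '[1,0.01,-0.08,0,0, 1,0.02,-0.15,0,0, 1,0.02,-0.2,0,0, 1,0.03,-0.25,0,0, 1,0.03,-0.3,0,0, 1,0.04,-0.35,0,0, 1,0.04,-0.4,0,0, 1,0.04,-0.4,0,0, 1,0.04,-0.4,0,0]'
python3 - <<'E'
from workcell import manip
import cv2,numpy as np
a=manip.camera("scene");b=manip.camera("top")
cv2.imwrite("pics/p2.png",np.hstack([cv2.resize(x[...,::-1],(400,400),interpolation=cv2.INTER_CUBIC) for x in(a[120:270,150:300],b[150:280,100:230])]))
E
```

```text
time: 3.3
eef_pos: [0.5446, 0.2878, 0.0563]
tool_rot: [180.0, -0.0, -174.1]
contact_force: [0.0, -0.4, 0.2]
width: -0.001
gripper_force: 0.0
```

View pics/p2.png

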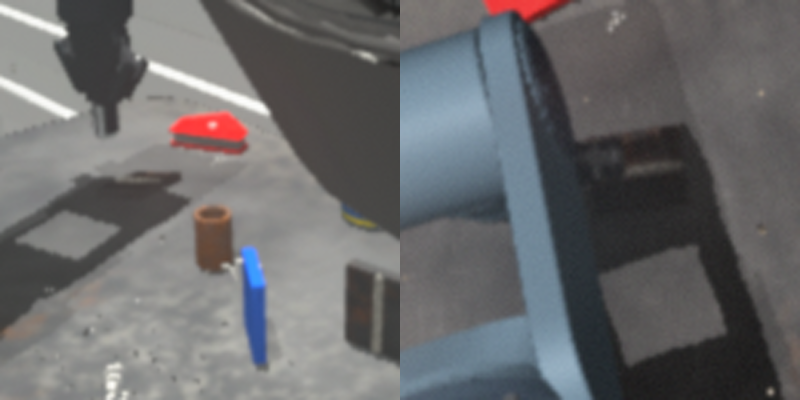

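plate_left fell flat at (655,155) in the right half. I'll raise the arm and go to the robot side of plate_right.

```bash
python3 -m pendant '[1,0,0.1,0.5,0, 1,0,0.1,1,0, 1,0,0.1,1,0]'
python3 -m pendant '[1,-0.08,-0.5,0.4,0.08, 1,-0.15,-1,0.4,0.08, 1,-0.15,-1,0.4,0.08]'
python3 -m pendant '[1,-0.08,-0.5,0,0, 1,-0.15,-1,0,0, 1,-0.15,-1,0,0]'
python3 -m pendant '[1,-0.08,-0.5,0,0, 1,-0.15,-1,0,0, 1,-0.15,-1,0,0]'
python3 -m pendant '[1,-0.08,-0.5,0,0, 1,-0.15,-1,0,0, 1,-0.15,-1,0,0, 1,-0.15,-1,0,0]'
```

```text
time: 3.7
eef_pos: [0.5492, 0.3001, 0.1647]
tool_rot: [179.8, 0.8, -174.1]
contact_force: [1.3, 0.4, 0.8]
width: 0.002
gripper_force: 0.0
time: 4.0
eef_pos: [0.53, 0.1951, 0.1978]
tool_rot: [-179.9, 0.1, -169.4]
contact_force: [-0.3, 1.1, 0.5]
width: 0.004
gripper_force: 0.0
time: 4.3
eef_pos: [0.5141, 0.0936, 0.196]
tool_rot: [-179.9, -0.0, -169.6]
contact_force: [-0.3, 0.8, -0.7]
width: -0.001
gripper_force: 0.0
time: 4.6
eef_pos: [0.4995, -0.0061, 0.1963]
tool_rot: [-179.9, -0.0, -169.6]
contact_force: [0.7, -0.0, 0.5]
width: 0.003
gripper_force: 0.0
time: 5.0
eef_pos: [0.4848, -0.102, 0.1961]
tool_rot: [179.9, 0.0, -169.4]
contact_force: [0.6, -0.1, 0.7]
width: -0.0
gripper_force: 0.0
```

```bash
python3 -m pendant '[1,-0.05,-0.2,0,0, 1,-0.05,-0.2,-0.4,0, 1,-0.05,-0.2,-0.8,0, 1,-0.05,-0.2,-1,0, 1,-0.05,-0.2,-1,0]'
python3 -m pendant '[1,0,0,-0.2,0, 1,0,0,-0.39,0, 1,0,0,-0.39,0, 1,0,0,-0.39,0]'
python3 - <<'E'
from workcell import manip
import cv2,numpy as np
a=manip.camera("scene");b=manip.camera("top")
cv2.imwrite("pics/p3.png",np.hstack([cv2.resize(x[...,::-1],(400,400),interpolation=cv2.INTER_CUBIC) for x in(a[130:310,200:380],b[120:320,130:400])]))
E
```

```text
time: 5.5
eef_pos: [0.4775, -0.1186, 0.093]
tool_rot: [179.7, -0.3, -169.2]
contact_force: [-0.2, 0.4, 0.1]
width: 0.002
gripper_force: 0.0
time: 5.9
eef_pos: [0.4805, -0.1214, 0.0584]
tool_rot: [-180.0, 0.1, -169.2]
contact_force: [-0.4, -0.8, 0.5]
width: -0.002
gripper_force: 0.0
```

View pics/p3.png

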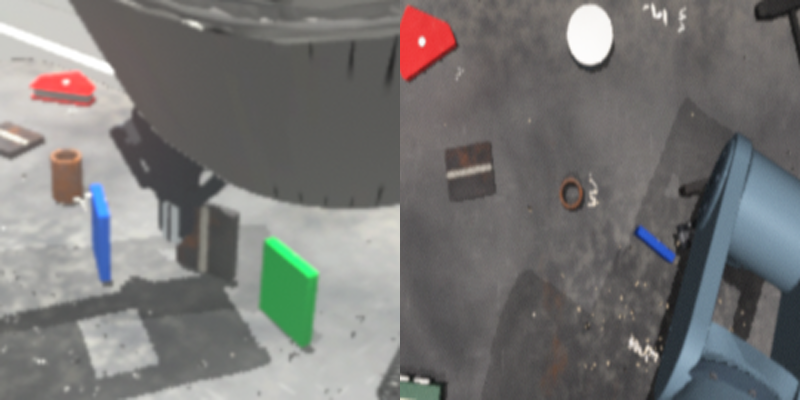

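plate_left lies bead up at (470,170) in the right half. In the left half the fingertips stand in front of plate_right at (170,220), clear of blue and green. Now I'll push along (0.98, 0.18).

```bash
python3 -m pendant '[1,0.1,0.02,0,0, 1,0.18,0.03,0,0, 1,0.24,0.04,0,0, 1,0.29,0.05,0,0, 1,0.34,0.06,0,0, 1,0.39,0.07,0,0, 1,0.44,0.08,0,0, 1,0.47,0.09,0,0, 1,0.47,0.09,0,0, 1,0.47,0.09,0,0]'
python3 -m pendant '[1,-0.1,0,0,0, 1,-0.1,0,0.5,0, 1,-0.1,0,1,0, 1,-0.1,0,1,0]'
python3 -m pendant '[1,-0.3,0.5,0.3,0, 1,-0.6,1,0.3,0, 1,-0.6,1,0.3,0]'
python3 -m pendant '[1,-0.3,0.5,0.3,0, 1,-0.6,1,0.3,0, 1,-0.6,1,0.3,0, 1,-0.6,1,0.3,0]'
python3 - <<'E'
from workcell import manip
import cv2,numpy as np
a=manip.camera("scene");b=manip.camera("top")
cv2.imwrite("pics/p4.png",np.hstack([cv2.resize(x[...,::-1],(400,400),interpolation=cv2.INTER_CUBIC) for x in(a[130:310,200:380],b[120:320,130:400])]))
E
```

```text
time: 7.0
eef_pos: [0.5264, -0.1131, 0.0572]
tool_rot: [180.0, -0.0, -169.3]
contact_force: [-0.9, -0.1, -0.7]
width: 0.0
gripper_force: 0.0
time: 7.4
eef_pos: [0.5201, -0.1151, 0.1645]
tool_rot: [-179.6, 0.6, -169.3]
contact_force: [0.7, -0.6, 0.5]
width: 0.0
gripper_force: 0.0
time: 7.7
eef_pos: [0.454, -0.0109, 0.1871]
tool_rot: [179.9, -0.0, -169.3]
contact_force: [0.0, 0.2, 0.2]
width: -0.002
gripper_force: 0.0
time: 8.1
eef_pos: [0.3946, 0.0888, 0.2171]
tool_rot: [180.0, 0.0, -169.1]
contact_force: [0.3, 0.9, -0.7]
width: 0.003
gripper_force: 0.0
```

View pics/p4.png

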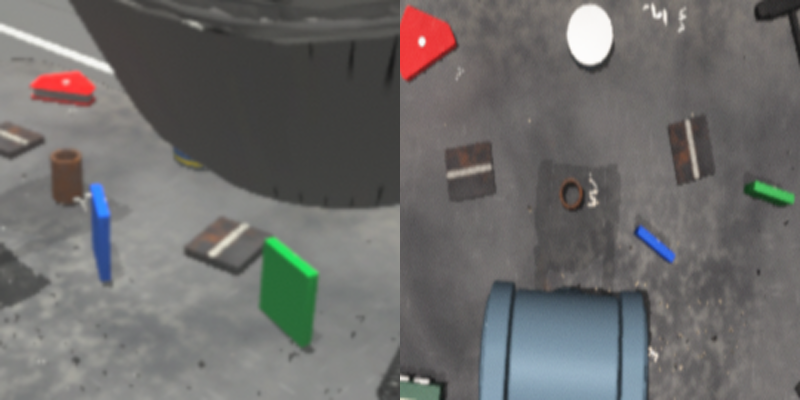

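Both plates lie flat, bead up, at (470,170) and (690,150) in the right half. The pipe, tin, magnet, blue and green pieces haven't moved.

```bash
python3 -c "
from workcell import manip
print(manip.finish_job())"
```

```text
the job is handed in; nothing more can be done
None
```

Both plates were pushed over and lie flat with the weld bead up, close to where they stood; nothing else was moved, and the job was handed in at about 8 s.

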